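# Press a lever to let the lemon out of the dispenser

### The job

Let the lemon roll out of the fruit dispenser into its front tray: with the fingertips press down the black pad on the outer end of the lever that works the lemon's gate, until the lemon has run out. Then let the lever come back up so that the gate shuts behind it. Do not lift the gates by hand or touch the fruit, do not open the lime's gate, and leave the other things where they are.

Things in the scene. Friction and masses are not known exactly. Their poses are not given: they have to be found in the camera images.
- dispenser: Pale wooden fruit dispenser, fixed, 290 deep x 190 wide x 150 mm high. Origin on the worktop midway between the gates; +x to its back, +y to its left lane. Two lanes 80 mm wide, at y = +45 and -45 mm, slope down to the front at 16 degrees; one holds the lemon, the other the lime (this changes). Both end in the front tray, x -153 to -35 mm, floor 12, lip 54 mm high.
- lemon_center (a point): Centre of the lemon: yellow, 70 x 51 x 50 mm, loose. It lies behind the gate of one lane, about 30 mm behind the gate plane, 80 mm up.
- lime_center (a point): Centre of the lime: green, 66 x 49 x 49 mm, loose, behind the gate of the other lane.
- lever_left (a joint): Blue lever on the dispenser's left (+y) side, works that side's gate; rocks on a pin 135 mm out from the origin, 135 mm up. 0 = at rest, outer end up, gate shut; 0.6 rad = outer end down on its stop, gate fully lifted. A spring swings it back. About 2 N at the pad starts it, 6 N reaches the stop; fruit passes the gate only beyond about 0.42 rad.
- lever_right (a joint): Blue lever on the dispenser's right (-y) side, works that side's gate; rocks on a pin 135 mm out from the origin, 135 mm up. 0 = at rest, outer end up, gate shut; 0.6 rad = outer end down on its stop, gate fully lifted. A spring swings it back. About 2 N at the pad starts it, 6 N reaches the stop; fruit passes the gate only beyond about 0.42 rad.
- pad_left (a point): Centre of the top face of the black rubber pad (50 x 46 mm) on the outer end of the left (+y) lever, about 177 mm above the worktop at rest. Moves with the lever: pushed to the stop it sinks 59 mm, shifting sideways under 10 mm. At rest its face tilts 0.3 rad towards the dispenser, at the stop 0.3 rad outwards.
- pad_right (a point): Centre of the top face of the black rubber pad (50 x 46 mm) on the outer end of the right (-y) lever, about 177 mm above the worktop at rest. Moves with the lever: pushed to the stop it sinks 59 mm, shifting sideways under 10 mm. At rest its face tilts 0.3 rad towards the dispenser, at the stop 0.3 rad outwards.
- gate_left: Aluminium gate plate of the left (+y) lane, 76 wide x 4 x 42 mm high, upright across the lane; origin at the middle of its lower edge. Shut, this edge stands 61 mm above the worktop (16 mm above the ramp); the lever lifts it by up to 53 mm.
- gate_right: Aluminium gate plate of the right (-y) lane, 76 wide x 4 x 42 mm high, upright across the lane; origin at the middle of its lower edge. Shut, this edge stands 61 mm above the worktop (16 mm above the ramp); the lever lifts it by up to 53 mm.
- water_bottle: Bystander: clear water bottle, 65 mm across, 215 mm tall; origin at its foot.
- citrus_press: Bystander: yellow hand citrus press lying flat, 79 x 222 x 50 mm; origin at its underside.
- salt_shaker: Bystander: glass shaker with a grey cap, 44 mm across, 90 mm tall; origin at its foot.
- pepper_shaker: Bystander: a like shaker, 44 mm across, 90 mm tall; origin at its foot.
- peeler: Bystander: dark green peeler, 170 x 25 x 18 mm; origin at its underside.
- lemon: The whole lemon, its origin at its underside as it first lies, 25 mm below its centre; it turns as it rolls, so use the centre for its place.
- lime: The whole lime, its origin at its underside as it first lies, 24.5 mm below its centre; it turns as it rolls.
Mind the look-alikes: they are no part of the job. Of the things that look like the lemon, the larger one is meant.

How it is judged:
On the way, in this order (a step that is already met when the one before it is completed fails the run):
1. the lever of the lemon's lane is pressed down, lifting its gate (((y of lime_center in the frame of dispenser below 0 m and value of joint lever_left above 0.25 rad) or (y of lime_center in the frame of dispenser above 0 m and value of joint lever_right above 0.25 rad))), for 0.1 s.
2. the lemon has rolled out into the front tray (x of lemon_center in the frame of dispenser between -0.155 and -0.045 m and y of lemon_center in the frame of dispenser between -0.092 and 0.092 m and z of lemon_center in the frame of dispenser below 0.06 m), for 0.1 s.
At the end, for the whole second after the job is handed in: The lemon lies at rest (under 0.03 m/s) in the front tray, the lime is still in its lane behind its gate, and both levers are back up (within 0.06 rad of rest), so both gates are shut (all of step 2 and linear speed of lemon below 0.03 m/s and x of lime_center in the frame of dispenser between 0.01 and 0.12 m and z of lime_center in the frame of dispenser below 0.12 m and value of joint each of lever_left, lever_right below 0.06 rad); the robot touches nothing.
It fails at once if the lime's gate is opened (its lever past 0.15 rad) ((y of lime_center in the frame of dispenser above 0 m and value of joint lever_left above 0.15 rad) or (y of lime_center in the frame of dispenser below 0 m and value of joint lever_right above 0.15 rad)).
It fails at once if the robot touches, pinches or lifts the fruit (contact force between any of the arm, the fingers and lemon above 0.5 N or height (world z) of any of lemon_center, lime_center above 0.14 m or contact force between any of the arm, the fingers and lime above 0.5 N).
It fails at once if a gate is moved by hand (contact force between any of the fingers, the arm and gate_left above 1 N or contact force between any of the fingers, the arm and gate_right above 1 N).
It fails at once if a bystander is shifted by more than 20 mm (distance of any of water_bottle, citrus_press, salt_shaker, pepper_shaker, peeler from where it was at the start of the episode above 0.02 m).
It also fails if it takes over 38 s, if anything falls off the work surface, if the arm or the gripper's body presses on something with over 40 N, if the wrist force passes 120 N, or if a joint passes its speed limit or range.

### The arm

A 6-joint arm with a two-finger parallel gripper is mounted at the origin on the work surface; the furniture and walls round the work are solid. World frame = base frame: x ahead of the robot, y to its left, z up, the work surface at z = 0. Lengths are in m, angles in rad, forces in N, time in s.
With the tool pointing down it reaches from about 0.35 to 0.85 m from the base axis. Payload 8.1 kg.
Tool frame: the origin (TCP) lies at the centre of the arm's flange, where the gripper is bolted on; the fingertips stand 186 mm ahead of it and the grasp point (between the pads) lies 167 mm ahead of it; z points along the fingers, y is the line along which they close (so a half turn about z gives the same grasp; the last joint's range is limited). The gripper opens to 93 mm and grips with 3 to 60 N. Pads are 15 mm wide; open, the fingers measure 128 mm over their backs; the gripper's body (75 mm by 188 mm) begins 65 mm behind the grasp point.
Start: joints at [1.19, 0.13, 1.488, -0, 1.523, -0.085], TCP at [0.175, 0.574, 0.405] pointing down, gripper open.
Joint ranges: [-2.96, 2.96], [-0.89, 2.26], [0.02, 2.5], [-1.34, 4.48], [0, 2.73], [-2.66, 2.66]. Speed limits (rad/s): [2.39, 2.39, 2.79, 3.14, 3.14, 3.14].

### API

Orientations are given as a rotation vector (axis times angle).
In Python, from plant import read_state, read_camera, camera_params, robot gives the robot as it stands.
- The arm moves only by the tool carry_out, never from a script. Its argument "targets" is a list of rows, each an object of numbers: "hand": the opening in per cent of the stroke, from 0 (shut) to 100 (fully open); "x", "y", "z": the shift along the tool's x, y, z in m; "ax", "ay", "az": the turn, a rotation vector about the tool's x, y, z in rad. In form: [{"hand": .., "x": .., "y": .., "z": .., "ax": .., "ay": .., "az": ..}, ...]. A call has 1 to 8 rows; each row is the pose to reach, as a shift and turn from the pose commanded when the call began, along the tool's axes at that moment; what a row does not reach only later rows make up. A row lasts 1/8 s, in which the tool goes at most 62.5 mm and 10.7 degrees, less where a joint would pass 70% of its speed; a pose out of reach is approached as far as the arm can. A call with a gripper value outside its range is refused whole. The fingers move at their own pace and stop on an object; "newtons" is the grip in N (left out, the last holds). Time passes only in rows, so rows that repeat a pose let the fingers close. It gives the time, the measured TCP pose, the force, the opening and the grip force at its end, in the units of the state.
- read_state(): the state, without advancing time (a new reading comes with each control period).
- read_camera(name): name is "side" or "top" or "wrist"; returns (picture, depth): 384x512x3 uint8, blue, green, red; 384x512 float32, m along the optical axis (not along the pixel's ray), 0 where there is no reading.
- camera_params(name): a dict with "fx", "fy", "cx", "cy" (pixels), "position" and "rotation" of the camera in the world. Camera axes: x right, y up, looking along -z (the intrinsics and any distortion apply to the point x, -y, -z); pixel columns grow to the right and rows downward; lengths in m; the calibration is good to about 2 mm. The wrist camera is an equidistant fisheye: a pixel r from the principal point sees the ray r / f radians off the axis. A picture is of the moment at which its call begins: read the wrist's pose just before it. camera_params takes no time and is no camera call; for the wrist camera it gives the pose at the moment of the call.
- robot.close_job(): hands the job in; it is judged then, once.
The state is a dict: "t": time; "q": joint angles; "dq": joint speeds; "joint_torque": joint torques, N m; "tool_pos": TCP position; "orientation": TCP orientation; "force": force on the tool from outside, world axes, zero at the start; "wrist_torque": the same for the moment, N m; "opening": finger opening in m; "gripper_force": force on a finger pad.
Only numpy, scipy, OpenCV 4.12 (cv2) and the standard library are available. Lean on these libraries where they do the work, as an engineer would, in place of code of your own. Each camera call takes 0.05 s, during which the arm holds its last target. There are 200 camera calls.

## Working session

There is one attempt and no reset: what is moved stays moved. The work goes in short steps, Python scripts to look and compute and a tool call to move; the robot and the scene stay as the last step left them, time stands still between calls to the robot, and variables do not carry over. Pictures are saved under pics/ and viewed, at most 10 in all, crops included, and the job is handed in when it is done.

Besides the shell and the picture viewer there is one more tool, called after "Request:" by a JSON object that holds its "op" and its "data", one argument or row to a line. carry_out: Moves the arm, as the interface text tells. Its arguments: {"type":"object","properties":{"targets":{"type":"array","items":{"type":"object","properties":{"hand":{"type":"number"},"x":{"type":"number"},"y":{"type":"number"},"z":{"type":"number"},"ax":{"type":"number"},"ay":{"type":"number"},"az":{"type":"number"}}}},"newtons":{"type":"number"}},"required":["targets"]}

```bash
mkdir -p pics; cat > h.py <<'E'
import numpy as np, cv2
from plant import read_state, read_camera, camera_params, robot
def pts(name):
    p=camera_params(name); im,d=read_camera(name)
    v,u=np.mgrid[:384,:512]
    P=np.stack([(u-p['cx'])/p['fx']*d,-(v-p['cy'])/p['fy']*d,-d],-1)
    return im,d,P@np.array(p['rotation']).T+np.array(p['position'])
E
python3 - <<'E'
from h import *
s=read_state();print(s['t'],s['tool_pos'],s['orientation'])
for n in('top','side'):
    im,d,W=pts(n);np.savez(n,im=im,d=d,W=W);print(camera_params(n))
    cv2.imwrite(f'pics/{n}.png',cv2.resize(im,(800,600)))
E
```

```text
0.0 [0.17481538 0.57372703 0.40368837] [-4.62903248e-01 -3.10690511e+00  2.78696116e-03]Traceback (most recent call last):
  File "<stdin>", line 4, in <module>
  File "h.py", line 7, in pts
    return im,d,P@np.array(p['rotation']).T+np.array(p['position'])
                ~~~~~~~~~~~~~~~~~~~~~~~~~~~^~~~~~~~~~~~~~~~~~~~~~~~
ValueError: operands could not be broadcast together with shapes (384,512) (3,)
```

```bash
sed -i "s/np.array(p\['rotation'\]).T/cv2.Rodrigues(np.array(p['rotation'],float))[0].T/" h.py
python3 - <<'E'
from h import *
for n in('top','side'):
    print(camera_params(n))
    im,d,W=pts(n);np.savez(n,im=im,d=d,W=W)
    cv2.imwrite(f'pics/{n}.png',cv2.resize(im,(800,600)))
E
```

```text
{'fx': 359.69218405033104, 'fy': 359.69218405033104, 'cx': 253.09470813476116, 'cy': 188.08494007905762, 'position': array([ 0.26888997, -0.03565769,  1.23510011]), 'rotation': array([ 0.14880482, -0.15891669, -1.53849425])}
{'fx': 370.4122481402067, 'fy': 370.4122481402067, 'cx': 255.74110705390905, 'cy': 194.34364946551088, 'position': array([ 0.20745324, -1.3173651 ,  0.61855454]), 'rotation': array([ 1.20203726, -0.11536987, -0.18237456])}
```

View pics/top.png

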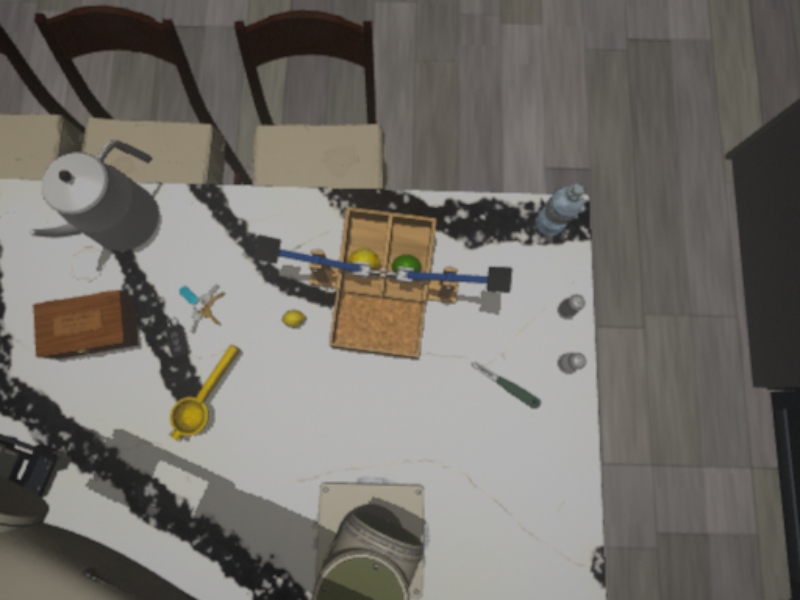

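View pics/side.png

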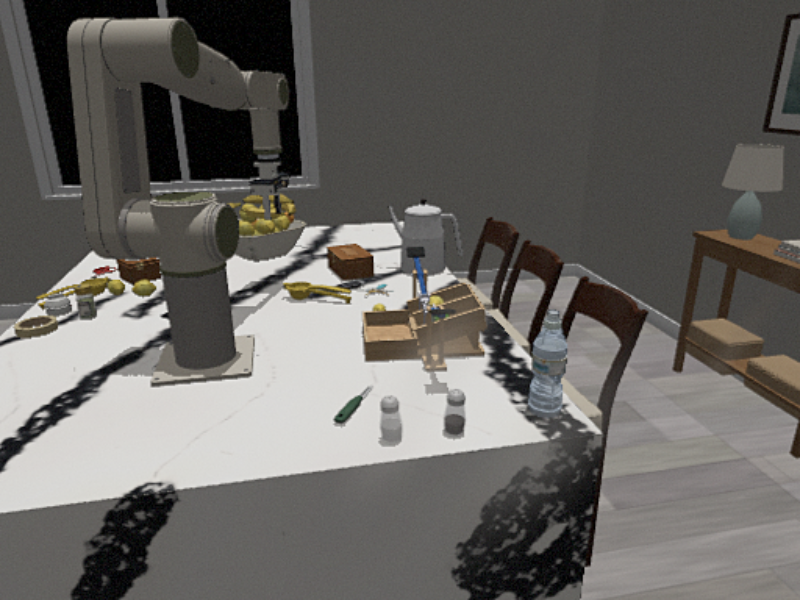

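In the top picture (800x600) there are two lemons. One is in the dispenser's +y lane at (365,260) and the other lies loose on the worktop at (293,318). The dispenser one is larger and sits behind a gate, so it is the one meant. The lime is at (406,265) in the -y lane. The left pad is at (264,250) and the right pad at (500,279). I'll check this in a crop and measure.

```bash
python3 - <<'E'
from h import *
z=np.load('top.npz');im,d,W=z['im'],z['d'],z['W']
cv2.imwrite('pics/crop.png',cv2.resize(im[125:235,145:335],None,fx=4.2,fy=4.2,interpolation=cv2.INTER_CUBIC))
hsv=cv2.cvtColor(im,cv2.COLOR_BGR2HSV)
def rep(n,m):
    P=W[m];print(n,m.sum(),P.mean(0).round(4),P.min(0).round(3),P.max(0).round(3))
v,u=np.mgrid[:384,:512]
dark=(im.max(2)<70)
for n,(a,b) in dict(left=(169,160),right=(320,179)).items():
    m=dark&(abs(u-a)<16)&(abs(v-b)<14)&(W[...,2]>.15)&(W[...,2]<.21)&(d>0)
    rep('pad '+n,m)
    x=W[m];c=x.mean(0);A=np.c_[x[:,:2]-c[:2],np.ones(len(x))];print(np.linalg.lstsq(A,x[:,2],rcond=None)[0], cv2.minAreaRect(x[:,:2].astype(np.float32)))
blue=(hsv[...,0]>100)&(hsv[...,0]<130)&(hsv[...,1]>120)&(W[...,2]>.08)&(W[...,2]<.25)
rep('blueL',blue&(u<240)&(u>165));rep('blueR',blue&(u>250)&(u<320))
yel=(hsv[...,0]>20)&(hsv[...,0]<35)&(hsv[...,1]>150)
rep('lemon',yel&(abs(u-233)<18)&(abs(v-167)<15)&(W[...,2]>.06));rep('small',yel&(abs(u-188)<12)&(abs(v-204)<10))
gr=(hsv[...,0]>36)&(hsv[...,0]<80)&(hsv[...,1]>120)
rep('lime',gr&(abs(u-260)<15)&(abs(v-169)<15))
E
```

```text
pad left 222 [0.5624 0.2136 0.177 ] [0.538 0.192 0.167] [0.587 0.235 0.185]
[0.0280706  0.2947333  0.17698317] ((0.5627706050872803, 0.21371519565582275), (0.04296756908297539, 0.04841284081339836), 87.13325500488281)
pad right 209 [ 0.516  -0.2379  0.1764] [ 0.491 -0.259  0.167] [ 0.54  -0.218  0.185]
[-0.04406995 -0.29989641  0.17643825] ((0.5156954526901245, -0.23810911178588867), (0.040026724338531494, 0.04676435515284538), 84.75196838378906)
blueL 152 [0.5531 0.1156 0.1384] [0.541 0.038 0.112] [0.564 0.192 0.164]
blueR 155 [ 0.526  -0.1406  0.1381] [ 0.516 -0.216  0.109] [ 0.54  -0.064  0.164]
lemon 147 [0.5732 0.0262 0.096 ] [ 0.552 -0.002  0.06 ] [0.595 0.062 0.109]
small 93 [0.4487 0.1778 0.0457] [ 0.269 -0.036  0.024] [0.466 0.203 1.235]
lime 119 [ 0.5639 -0.06    0.096 ] [ 0.547 -0.087  0.061] [ 0.586 -0.032  0.106]
```

View pics/crop.png

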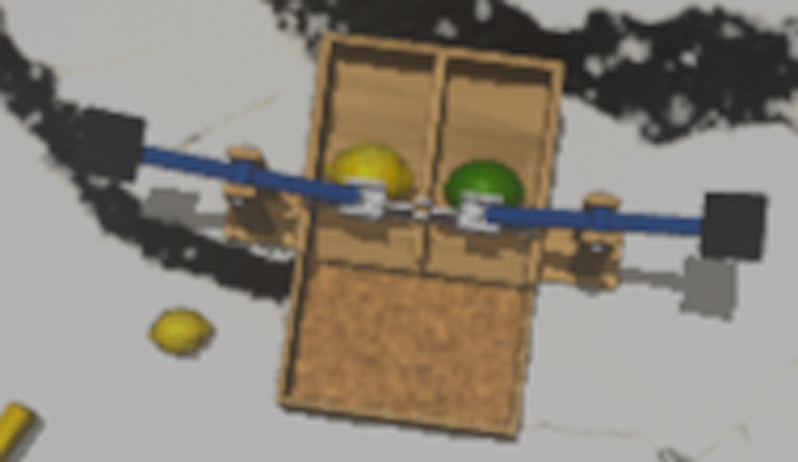

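The crop confirms it: the larger lemon is in the +y lane, so the left lever is the one to press. Its pad is at about (0.562, 0.214, 0.177). Next I'll work out the approach shift.

```bash
python3 - <<'E'
from h import *
s=read_state();R=cv2.Rodrigues(np.array(s['orientation']))[0]
print(R.round(3))
pad=np.array([.5624,.2136,.177]);yd=np.array([.047,.4517,0]);yd/=np.linalg.norm(yd)
aim=pad+.003*yd+[0,0,.186+.05]
print(aim, R.T@(aim-s['tool_pos']))
yt=R[:,1];xd=np.array([yd[1],-yd[0],0])
a=np.arctan2(xd[1],xd[0])-np.arctan2(yt[1],yt[0]);print('az',-a)
W=np.load('top.npz')['W'];m=(W[...,2]>.12)&(W[...,0]>.2)&(W[...,1]>.25)&(W[...,2]<.5);print(W[m].min(0),W[m].max(0))
E
```

```text
[[-0.957  0.291 -0.001]
 [ 0.291  0.957 -0.001]
 [ 0.    -0.001 -1.   ]]
[0.56271048 0.21658389 0.413     ] [-0.4751712  -0.22863552 -0.00882247]
az 1.3786905678679708
[0.20022731 0.50776375 0.12005941] [0.78788286 0.64979883 0.32227102]
```

Request:
{"op": "carry_out", "data": {
  "targets": [
    {"hand":0,"x":-0.05,"y":-0.025,"z":-0.03,"az":0.14},
    {"hand":0,"x":-0.1,"y":-0.05,"z":-0.03,"az":0.3},
    {"hand":0,"x":-0.15,"y":-0.073,"z":-0.03,"az":0.45},
    {"hand":0,"x":-0.2,"y":-0.097,"z":-0.03,"az":0.6},
    {"hand":0,"x":-0.25,"y":-0.12,"z":-0.03,"az":0.75},
    {"hand":0,"x":-0.3,"y":-0.145,"z":-0.03,"az":0.9},
    {"hand":0,"x":-0.35,"y":-0.17,"z":-0.03,"az":1.05},
    {"hand":0,"x":-0.4,"y":-0.193,"z":-0.03,"az":1.2}
  ]
}}

```text
schema error: expected keys hand, x, y, z, ax, ay, az
```

```bash
cat > to.py <<'E'
from h import *
s=read_state();R=cv2.Rodrigues(np.array(s['orientation']))[0]
aim=np.array([.5627,.2166,.413]);print(s['t'],s['tool_pos'],s['force'],s['opening'])
print(R.T@(aim-s['tool_pos']),'az',np.arctan2(R[1,1],R[0,1])-np.arctan2(-.103,.995),R[:,2])
E
python3 to.py
```

```text
0.15 [0.17481418 0.57378638 0.40391454] [-0.11800968 -1.41647939  0.28852404] 0.09307262934560553
[-0.47515648 -0.22862317 -0.00882249] az 1.3781624824196004 [-5.49616977e-04 -1.33306312e-03 -9.99998960e-01]
```

Request:
{"op": "carry_out", "data": {
  "targets": [
    {"hand":0,"x":-0.05,"y":-0.025,"z":-0.03,"ax":0,"ay":0,"az":0.14},
    {"hand":0,"x":-0.1,"y":-0.05,"z":-0.03,"ax":0,"ay":0,"az":0.3},
    {"hand":0,"x":-0.15,"y":-0.073,"z":-0.03,"ax":0,"ay":0,"az":0.45},
    {"hand":0,"x":-0.2,"y":-0.097,"z":-0.03,"ax":0,"ay":0,"az":0.6},
    {"hand":0,"x":-0.25,"y":-0.12,"z":-0.03,"ax":0,"ay":0,"az":0.75},
    {"hand":0,"x":-0.3,"y":-0.145,"z":-0.03,"ax":0,"ay":0,"az":0.9},
    {"hand":0,"x":-0.35,"y":-0.17,"z":-0.03,"ax":0,"ay":0,"az":1.05},
    {"hand":0,"x":-0.4,"y":-0.193,"z":-0.03,"ax":0,"ay":0,"az":1.2}
  ]
}}

```text
t: 1.15
tool_pos: [0.5023, 0.2712, 0.4345]
orientation: [-2.142, -2.298, 0.0]
force: [-0.2, 0.7, 0.2]
opening: 0.0176
gripper_force: 0.0
```

```bash
python3 to.py
```

```text
1.15 [0.50225505 0.27122608 0.43453646] [-0.16483713  0.73843218  0.22254464] 0.017647709936492322
[-0.05871958  0.05648291  0.02152003] az 0.17313861607698272 [-2.79309919e-04 -8.36197154e-06 -9.99999961e-01]
```

Request:
{"op": "carry_out", "data": {
  "targets": [
    {"hand":0,"x":-0.03,"y":0.028,"z":0.01,"ax":0,"ay":0,"az":0.09},
    {"hand":0,"x":-0.059,"y":0.0565,"z":0.021,"ax":0,"ay":0,"az":0.173},
    {"hand":0,"x":-0.059,"y":0.0565,"z":0.021,"ax":0,"ay":0,"az":0.173},
    {"hand":0,"x":-0.059,"y":0.0565,"z":0.021,"ax":0,"ay":0,"az":0.173}
  ]
}}

```text
t: 1.65
tool_pos: [0.5618, 0.2183, 0.4135]
orientation: [-2.327, -2.11, 0.001]
force: [-0.1, 0.4, 0.4]
opening: 0.0001
gripper_force: 0.0
```

```bash
python3 to.py; python3 - <<'E'
from h import *
a=read_camera('top')[0][125:235,145:335];b=read_camera('side')[0][130:250,200:340]
f=lambda i:cv2.resize(i,(400,400*i.shape[0]//i.shape[1]),interpolation=cv2.INTER_CUBIC)
a,b=f(a),f(b);h=max(len(a),len(b))
p=lambda i:np.pad(i,((0,h-len(i)),(0,0),(0,0)))
cv2.imwrite('pics/pre.png',np.hstack([p(a),p(b)]))
E
```

```text
1.65 [0.56178017 0.21827315 0.41345978] [-0.13278735  0.41511181  0.433701  ] 6.851929670596255e-05
[-0.00157565  0.00107883  0.00045867] az 0.005625729449643124 [-9.74729456e-04  1.27101979e-04 -9.99999517e-01]
```

View pics/pre.png

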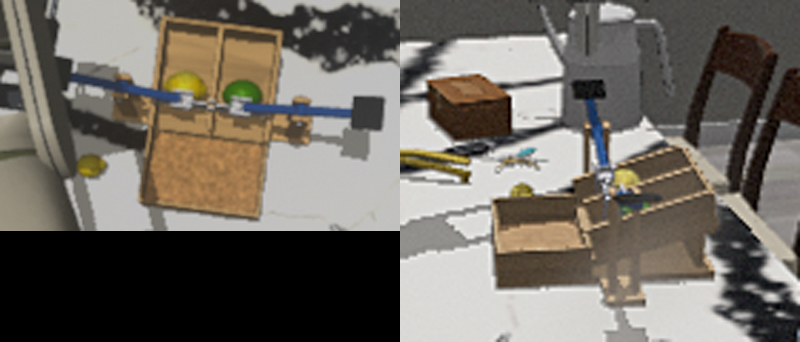

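The fingers hang right above the left pad: in the side crop on the right, they are at (588,60) and the pad is at (590,88). Now I'll press.

Request:
{"op": "carry_out", "data": {
  "targets": [
    {"hand":0,"x":-0.001,"y":0,"z":0.02,"ax":0,"ay":0,"az":0},
    {"hand":0,"x":-0.001,"y":0,"z":0.04,"ax":0,"ay":0,"az":0},
    {"hand":0,"x":-0.001,"y":0,"z":0.052,"ax":0,"ay":0,"az":0},
    {"hand":0,"x":-0.001,"y":0,"z":0.06,"ax":0,"ay":0,"az":0},
    {"hand":0,"x":-0.001,"y":0,"z":0.068,"ax":0,"ay":0,"az":0},
    {"hand":0,"x":-0.001,"y":0,"z":0.07,"ax":0,"ay":0,"az":0}
  ]
}}

```text
t: 2.5
tool_pos: [0.562, 0.2173, 0.3437]
orientation: [2.328, 2.11, 0.001]
force: [-1.2, 1.6, 4.0]
opening: 0.0002
gripper_force: 1.7
```

Contact is steady at about 4 N, so I'll press on to near the stop and hold.

Request:
{"op": "carry_out", "data": {
  "targets": [
    {"hand":0,"x":0,"y":0,"z":0.01,"ax":0,"ay":0,"az":0},
    {"hand":0,"x":0,"y":0,"z":0.02,"ax":0,"ay":0,"az":0},
    {"hand":0,"x":0,"y":0,"z":0.03,"ax":0,"ay":0,"az":0},
    {"hand":0,"x":0,"y":0,"z":0.036,"ax":0,"ay":0,"az":0},
    {"hand":0,"x":0,"y":0,"z":0.036,"ax":0,"ay":0,"az":0},
    {"hand":0,"x":0,"y":0,"z":0.036,"ax":0,"ay":0,"az":0},
    {"hand":0,"x":0,"y":0,"z":0.036,"ax":0,"ay":0,"az":0},
    {"hand":0,"x":0,"y":0,"z":0.036,"ax":0,"ay":0,"az":0}
  ]
}}

```text
t: 3.5
tool_pos: [0.5624, 0.2172, 0.3085]
orientation: [2.327, 2.109, 0.003]
force: [0.1, 1.7, 5.0]
opening: 0.0003
gripper_force: 3.0
```

```bash
cat > look.py <<'E'
from h import *
import sys
im,d,W=pts('top');hsv=cv2.cvtColor(im,cv2.COLOR_BGR2HSV);v,u=np.mgrid[:384,:512]
O=(np.array([.5624,.2136])+[.516,-.2379])/2;x=np.array([.995,-.103]);y=np.array([.103,.995])
for n,lo,hi in(('lemon',20,35),('lime',36,80)):
    m=(hsv[...,0]>lo)&(hsv[...,0]<hi)&(hsv[...,1]>140)&(u>207)&(u<285)&(v>130)&(v<232)&(W[...,2]>.02)
    P=W[m].mean(0) if m.any() else None
    if P is not None: print(n,m.sum(),'disp x,y',(P[:2]-O)@x,(P[:2]-O)@y,'z',np.median(W[m][:,2]))
s=read_state();print(s['t'],s['force'])
cv2.imwrite('pics/'+sys.argv[1],cv2.resize(im[125:235,145:335],None,fx=3,fy=3))
E
python3 look.py a.png
```

```text
lemon 212 disp x,y -0.1286323319581533 0.04726807160120928 z 0.054770211777436684
lime 115 disp x,y 0.027414809520262085 -0.044785194294365144 z 0.09710863288260296
3.55 [0.86280908 2.23701661 5.83433949]
```

View pics/a.png

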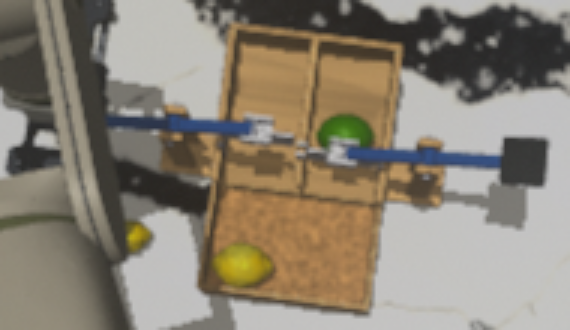

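The lemon lies in the tray at crop (243,266), and the lime is still behind its gate at (345,130). Now I'll let the lever up, slowly enough that it doesn't snap back.

Request:
{"op": "carry_out", "data": {
  "targets": [
    {"hand":0,"x":0,"y":0,"z":-0.012,"ax":0,"ay":0,"az":0},
    {"hand":0,"x":0,"y":0,"z":-0.024,"ax":0,"ay":0,"az":0},
    {"hand":0,"x":0,"y":0,"z":-0.036,"ax":0,"ay":0,"az":0},
    {"hand":0,"x":0,"y":0,"z":-0.048,"ax":0,"ay":0,"az":0},
    {"hand":0,"x":0,"y":0,"z":-0.058,"ax":0,"ay":0,"az":0},
    {"hand":0,"x":0,"y":0,"z":-0.08,"ax":0,"ay":0,"az":0},
    {"hand":0,"x":0,"y":0,"z":-0.12,"ax":0,"ay":0,"az":0},
    {"hand":0,"x":0,"y":0,"z":-0.16,"ax":0,"ay":0,"az":0}
  ]
}}

```text
t: 4.55
tool_pos: [0.5616, 0.2172, 0.4684]
orientation: [-2.327, -2.11, 0.002]
force: [0.3, 0.6, -0.8]
opening: 0.0002
gripper_force: 0.0
```

Request:
{"op": "carry_out", "data": {
  "targets": [
    {"hand":0,"x":0,"y":0,"z":-0.02,"ax":0,"ay":0,"az":0},
    {"hand":0,"x":0,"y":0,"z":-0.02,"ax":0,"ay":0,"az":0},
    {"hand":0,"x":0,"y":0,"z":-0.02,"ax":0,"ay":0,"az":0},
    {"hand":0,"x":0,"y":0,"z":-0.02,"ax":0,"ay":0,"az":0}
  ]
}}

```text
t: 5.05
tool_pos: [0.5618, 0.2171, 0.4854]
orientation: [-2.326, -2.109, 0.005]
force: [0.9, -0.0, 0.4]
opening: 0.0005
gripper_force: 0.0
```

```bash
python3 look.py b.png; python3 - <<'E'
from h import *
im,d,W=pts('side')
O=np.load('side.npz')['im']
f=lambda i:cv2.resize(i[130:250,200:340],(400,342),interpolation=cv2.INTER_CUBIC)
cv2.imwrite('pics/c.png',np.hstack([f(O),f(im)]))
E
```

```text
lemon 210 disp x,y -0.1271089975500506 0.047797160195012595 z 0.054492103338569464
lime 113 disp x,y 0.02996651119341927 -0.045179877239899115 z 0.09650772554544074
5.1 [ 0.13312773 -0.28693844 -0.19771064]
```

View pics/c.png

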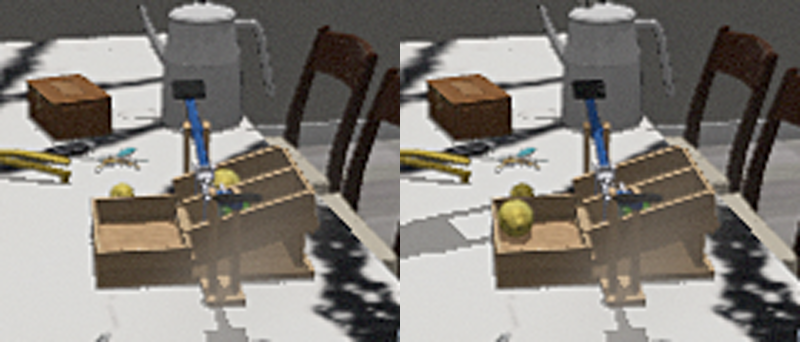

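The pad is back at its rest pixel: (190,88) before and (590,88), the same spot in the right half, now. The lemon lies in the tray at (515,217), and the arm touches nothing.

```bash
python3 -c "
from plant import robot
print(robot.close_job())"
```

```text
the job is handed in; nothing more can be done
None
```

The lemon rolled out and was lying in the front tray, the left lever was back up, the lime was still behind its gate, and the job was handed in after about 5 s of robot time; no verdict came back.

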